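# Fit the domed stake in the quick-change holder

### The job

Take the dome-headed forming stake out of the wooden rack and stand it, shank down, in the mouth of the steel quick-change holder, where it stops a little short on the locking dogs. Then press the thumb pad of the holder's spring sleeve fully down so that the dogs open and the stake drops home, and let the pad go so that the sleeve springs up and locks it.

Things in the scene. Friction and masses are not known exactly. Their poses are not given: they have to be found in the camera images.
- stake_mid (a point): Mid-height centre of the dome-headed stake (steel, 100 mm tall, z up), upright in a wooden rack (75 x 270 mm, 45 high; holes 90 apart). Head 46 mm dia., straight side 16 to 36 mm above this point: grip there; dome top at +50. Shank 24 mm dia., foot at -50, 40 mm deep in the rack. Beside it: a square flat-headed and a pointed stake. Rack turned up to 0.3 rad from its row lying along y.
- mouth (a point): Centre of the holder's mouth, at its rim, 80 mm above the table; fixed steel tube, z up, -x towards the thumb pad. Funnel 40 mm wide narrowing to a 27 mm bore. Set in, the stake stands on the locking dogs, head underside 14 mm above the rim (stake_mid 2 mm below the rim). Dogs open: it drops by its own weight until the head lies on the rim (stake_mid 16 mm below it).
- pad (a point): Centre of the top face of the spring sleeve's thumb pad, a level 36 mm square steel plate on an arm, 78 mm beside the holder's axis, 76 mm above the table when up. Press it straight down from above; it moves with the sleeve. Its -x points away from the holder's axis, z up.
- sleeve (a joint): How far the sleeve and its pad are pressed down, in m: 0 = fully up (locked), 0.015 = fully down, at a stop. The push needed rises from about 5 to 11 N, up to 3 N more with a stake standing on the dogs. From 0.011 on the dogs are clear of the stake. Let go, it springs back up to 0.
Mind the look-alikes: they are no part of the job. What is meant by the part that bears mouth is not blue, orange or yellow, and is the larger of those in its own colour.

How it is judged:
By the outcome, as a careful person would: the job done as asked, in the order asked, and still so for the second after the job is handed in, with the robot touching nothing.
It also fails if it takes over 48 s, if anything falls off the work surface, if the arm or the gripper's body presses on something with over 40 N, if the wrist force passes 120 N, or if a joint passes its speed limit or range.

### The arm

A 6-joint arm with a two-finger parallel gripper is mounted at the origin on the work surface. World frame = base frame: x ahead of the robot, y to its left, z up, the work surface at z = 0. Lengths are in m, angles in degrees, forces in N, time in s.
With the tool pointing down it reaches from about 0.25 to 0.725 m from the base axis. Payload 9.7 kg.
Tool frame: the origin (TCP) lies midway between the tips of the shut fingers; the grasp point (between the pads) lies 19 mm behind it (bot.pinch_z is the distance from the TCP to the grasp point, in m); z points along the fingers, y is the line along which they close (so a half turn about z gives the same grasp; the last joint's range is limited). The gripper opens to 85 mm and grips with 20 to 120 N. Pads are 22 mm wide; open, the fingers measure 114 mm over their backs; the gripper's body (76 mm by 85 mm) begins 54 mm behind the grasp point. The pads swing forward as they close: fully open they stand 13 mm farther back than shut.
Start: joints at [0, 4.979, 10.078, 95.1, 0, 90], TCP at [0.55, -0, 0.231] pointing down, gripper open.
Joint ranges: [-179.16, 179.16], [-48.56, 103.87], [-65.8, 70.77], [-126.05, 130.52], [-82.76, 87.17], [-180, 180]. Speed limits (degrees/s): [127.2, 127.2, 147.25, 180, 180, 180].

### API

Orientations are given as [roll, pitch, yaw] about the fixed x, y, z axes, in that order (R = Rz(yaw) Ry(pitch) Rx(roll)).
In Python, from workcell import sensors, camera, camera_params, ticket, bot gives the robot as it stands.
- The arm moves only by the shell command python3 -m jog 'ROWS' [FORCE]. ROWS is JSON, a list that holds one entry, the list of rows, each a list of 5 numbers: the shift along the world's x, y, z in units of 50 mm (1.0 is 50 mm), then the turn about the world's z in units of 5 degrees (1.0 is 5 degrees), then the opening, from 0 (shut) to 1 (fully open). In form: [[[tx, ty, tz, yaw, grip], ...]]. A call has 1 to 8 rows; each row shifts and turns the commanded pose from where the row before left it; what a row does not reach is not made up. A row lasts 1/10 s, in which the tool goes at most 50 mm and 8.59 degrees, less where a joint would pass 70% of its speed; a pose out of reach is approached as far as the arm can. A call is refused whole if a number of a shift passes 1 or a number of a turn 1, either way. A call with a gripper value outside its range is refused whole. The fingers move at their own pace and stop on an object; FORCE is the grip in N (left out, the last holds). Time passes only in rows, so rows that do not move let the fingers close. It gives the time, the measured TCP pose, the force, the opening and the grip force at its end, in the units of the state.
- sensors.get_obs(): the state, without advancing time (a new reading comes with each control period).
- camera(name): name is "scene" or "side" or "wrist"; returns the picture (480x640x3 uint8, blue, green, red); there is no depth.
- camera_params(name): a dict with "fx", "fy", "cx", "cy" (pixels), "T" (4x4, takes a point from camera to world coordinates); the wrist camera has in their place "tool_from_camera" (4x4, takes a point from camera to tool coordinates, whose origin is the TCP and whose axes are the flange's). Camera axes: x right, y down, z forward; pixel columns grow to the right and rows downward; lengths in m; the calibration is good to about 2 mm. A picture is of the moment at which its call begins: read the wrist's pose just before it. camera_params takes no time and is no camera call.
- ticket.job_done(): hands the job in; it is judged then, once.
The state is a dict: "time": time; "q": joint angles; "qd": joint speeds; "joint_efforts": joint torques, N m; "ee_pos": TCP position; "tcp_rot": TCP orientation; "wrist_force": force on the tool from outside, world axes, zero at the start; "torque": the same for the moment, N m; "opening": finger opening in m; "grasp_force": force on a finger pad.
Only numpy, scipy, OpenCV 4.12 (cv2) and the standard library are available. Lean on these libraries where they do the work, as an engineer would, in place of code of your own. Each camera call takes 0.05 s, during which the arm holds its last target. There are 200 camera calls.

## Working session

There is one attempt and no reset: what is moved stays moved. The work goes in short steps, Python scripts to look and compute and a shell command to move; the robot and the scene stay as the last step left them, time stands still between calls to the robot, and variables do not carry over. Pictures are saved under pics/ and viewed, at most 10 in all, crops included, and the job is handed in when it is done.

```bash
mkdir -p pics; ls
python3 - <<'E'
from workcell import sensors,camera,camera_params
import cv2,numpy as np
for n in("scene","side"):
    cv2.imwrite(f"pics/{n}0.png",camera(n)); p=camera_params(n); print(n,p)
print(camera_params("wrist"));print(sensors.get_obs())
E
```

```text
pics
scene {'fx': 536.9214881186481, 'fy': 536.9214881186481, 'cx': 321.0448642445889, 'cy': 242.88537759727507, 'T': array([[ 0.36596913,  0.79951021, -0.47628774,  1.12901526],
       [ 0.93062115, -0.31621812,  0.18425627, -0.21158768],
       [-0.00329604, -0.51067556, -0.85976718,  0.9684072 ],
       [ 0.        ,  0.        ,  0.        ,  1.        ]])}
side {'fx': 550.866736932439, 'fy': 550.866736932439, 'cx': 313.99882941336364, 'cy': 231.16785702530552, 'T': array([[ 0.77581388, -0.47479881,  0.41554651,  0.21985651],
       [-0.63095271, -0.58732959,  0.50689508, -0.51912805],
       [ 0.00338958, -0.65544644, -0.75523405,  0.85511218],
       [ 0.        ,  0.        ,  0.        ,  1.        ]])}
{'fx': 345.9187174501188, 'fy': 345.9187174501188, 'cx': 315.3251867283983, 'cy': 242.01449301400078, 'tool_from_camera': array([[ 1.44306736e-04, -9.46227482e-01, -3.23501981e-01,
         8.27184826e-02],
       [ 9.99999652e-01,  4.02418042e-04, -7.30976437e-04,
        -7.47446028e-04],
       [ 8.21853028e-04, -3.23501763e-01,  9.46227211e-01,
        -1.42645721e-01],
       [ 0.00000000e+00,  0.00000000e+00,  0.00000000e+00,
         1.00000000e+00]])}
{'time': 0.1, 'q': array([ 9.78057402e-04,  5.00766543e+00,  1.00373094e+01,  9.50995461e+01,
       -2.04731056e-04,  8.99992155e+01]), 'qd': array([-0.02332168, -0.13970136, -0.01610986,  0.00233962,  0.05546356,
       -0.0187805 ]), 'joint_efforts': array([ 5.47294949e-04, -5.21561801e+01,  4.65652657e+01,  1.59993977e-02,
       -1.19309320e-06, -5.24902489e-06]), 'ee_pos': array([5.49783779e-01, 8.36661526e-06, 2.30641597e-01]), 'tcp_rot': array([-1.79930098e+02,  2.03773755e-04,  9.00017628e+01]), 'wrist_force': array([-0.57831996,  0.00551761,  0.19534581]), 'torque': array([ 0.02825799, -0.05090429,  0.00245973]), 'grasp_force': 0.0, 'opening': 0.08542600601183431}
```

View pics/scene0.png

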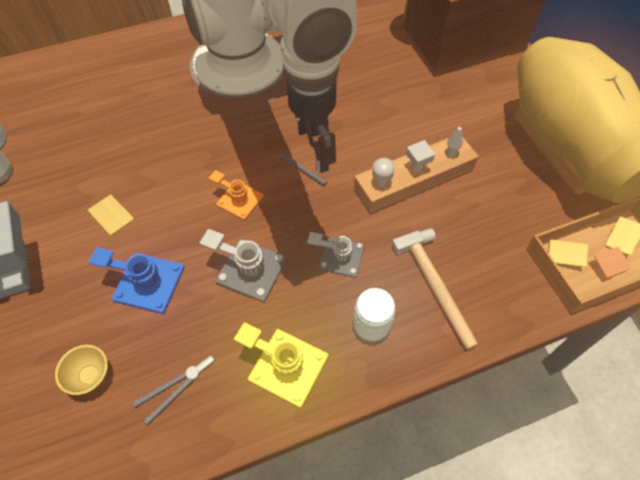

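View pics/side0.png

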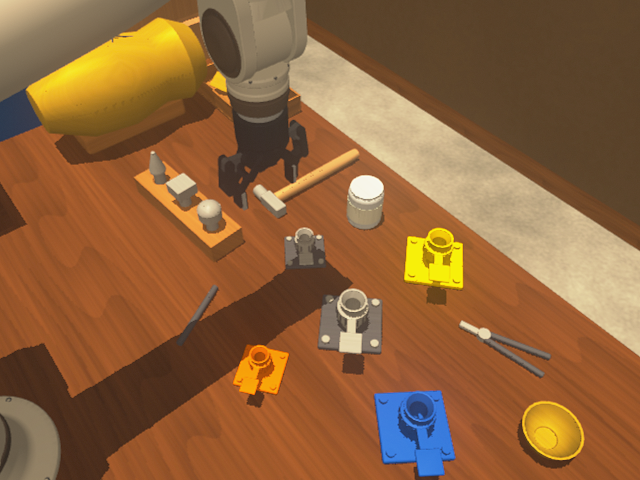

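Possible holders in the scene view: blue (140,268), orange (237,190), yellow (287,357), small grey (343,250) and large grey (249,256). I choose the large grey, with its pad at (212,240). Stakes: dome (383,168), square (420,153), pointed (455,140). I choose the dome. Next, one close crop and triangulation.

```bash
cat > h.py <<'E'
import numpy as np,cv2
from workcell import sensors,camera,camera_params
from scipy.spatial.transform import Rotation as R
def ray(n,u,v,obs=None):
    p=camera_params(n)
    if n=="wrist":
        T=np.eye(4);T[:3,:3]=R.from_euler('xyz',obs['tcp_rot'],degrees=True).as_matrix();T[:3,3]=obs['ee_pos'];T=T@p['tool_from_camera']
    else:T=p['T']
    return T[:3,3],T[:3,:3]@np.array([(u-p['cx'])/p['fx'],(v-p['cy'])/p['fy'],1])
def plane(n,u,v,z,obs=None):
    o,d=ray(n,u,v,obs);return (o+d*(z-o[2])/d[2]).round(4)
def tri(a,b):
    A=[];B=[]
    for n,u,v in(a,b):
        o,d=ray(n,u,v);d/=np.linalg.norm(d);P=np.eye(3)-np.outer(d,d);A.append(P);B.append(P@o)
    return np.linalg.lstsq(np.vstack(A),np.hstack(B),rcond=None)[0].round(4)
E
python3 - <<'E'
from h import *
print("dome",tri(("scene",383,168),("side",209,211)))
print("mouth",tri(("scene",249,252),("side",352,302)),plane("scene",249,252,.08),plane("side",352,302,.08))
print("pad",tri(("scene",212,240),("side",350,343)),plane("scene",212,240,.076),plane("side",350,343,.076))
print("sq",tri(("scene",420,152),("side",181,187)),"pt",tri(("scene",459,128),("side",154,153)))
print("small",plane("scene",343,243,.06))
a=cv2.imread("pics/scene0.png");b=cv2.imread("pics/side0.png")
f=lambda i,x,y:cv2.resize(i[y:y+100,x:x+130],None,fx=3,fy=3,interpolation=2)
cv2.imwrite("pics/crop.png",np.vstack([np.hstack([f(a,185,200),f(b,290,270)]),np.hstack([f(a,340,120),f(b,150,160)])]))
E
```

```text
dome [0.5193 0.1633 0.0861]
mouth [ 0.6006 -0.1564  0.0717] [ 0.6052 -0.1563  0.08  ] [ 0.5967 -0.1609  0.08  ]
pad [ 0.5468 -0.214   0.0706] [ 0.5507 -0.2148  0.076 ] [ 0.5443 -0.2152  0.076 ]
sq [0.5104 0.2532 0.0874] pt [0.5054 0.3411 0.1197]
small [0.6419 0.0232 0.06  ]
```

View pics/crop.png

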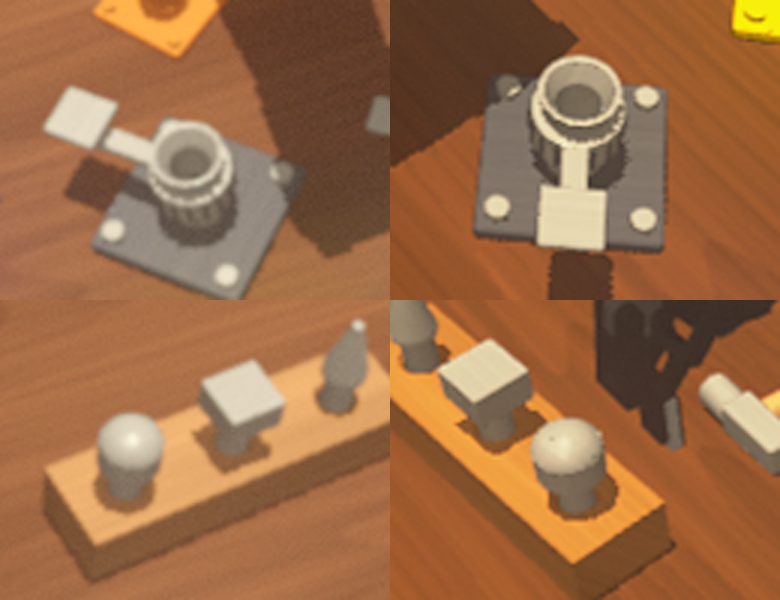

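The crop confirms it: a large grey holder with a dark base and its pad to the left in the scene view. The dome stake is at the near end of the rack, and the row lies roughly along y. I'll go above the dome and look from close by.

```bash
python3 -m jog '[[[-0.12,0.65,0,0,1],[-0.12,0.65,0,0,1],[-0.12,0.65,0,0,1],[-0.12,0.65,0,0,1],[-0.12,0.65,0,0,1],[0,0,0,0,1],[0,0,0,0,1]]]' 60
python3 - <<'E'
from h import *
o=sensors.get_obs();i=camera("wrist");cv2.imwrite("pics/w1.png",i);np.save("o1.npy",o,allow_pickle=True);print(o['ee_pos'],o['tcp_rot'])
E
```

```text
time: 0.8
ee_pos: [0.5197, 0.163, 0.2309]
tcp_rot: [-180.0, 0.0, 90.1]
wrist_force: [-1.1, -1.3, 0.4]
opening: 0.085
grasp_force: 0.0
[0.51972713 0.16300348 0.23091351] [-1.79961783e+02  2.28329104e-02  9.00933170e+01]
```

View pics/w1.png

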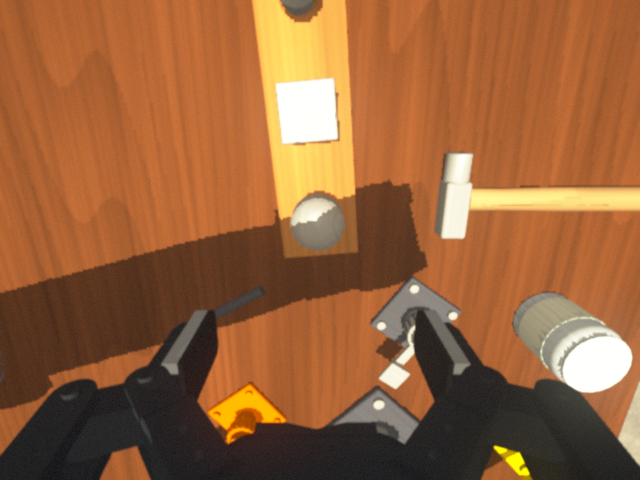

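The wrist view shows the dome circle centred at (318,223). The square stake is at (307,112), and the rack is turned a few degrees.

Run:
```python
from h import *
o=np.load("o1.npy",allow_pickle=True).item()
for z in(.085,.09,.095):print(plane("wrist",318,223,z,o))
print("sq",plane("wrist",307,112,.1,o))
print("rack end",plane("wrist",285,258,.045,o),plane("wrist",357,252,.045,o))
```

```text
[0.521  0.1644 0.085 ]
[0.5209 0.1658 0.09  ]
[0.5209 0.1672 0.095 ]
sq [0.5124 0.2539 0.1   ]
rack end [0.4877 0.116  0.045 ] [0.5609 0.1227 0.045 ]
```

```bash
python3 -m jog '[[[0.01,0.04,-0.6,0,1],[0.01,0,-0.7,0,1],[0,0,-0.7,0,1],[0,0,-0.6,0,1],[0,0,-0.5,0,1],[0,0,-0.32,0,1],[0,0,0,0,1],[0,0,0,0,1]]]' 60
python3 -m jog '[[[0,0,0,0,0.4],[0,0,0,0,0.3],[0,0,0,0,0.2],[0,0,0,0,0.2],[0,0,0,0,0.2],[0,0,0,0,0.2],[0,0,0,0,0.2],[0,0,0,0,0.2]]]' 60
```

```text
time: 1.65
ee_pos: [0.5212, 0.1637, 0.0608]
tcp_rot: [-180.0, 0.0, 89.9]
wrist_force: [0.1, -0.2, 0.3]
opening: 0.0856
grasp_force: 0.0
time: 2.45
ee_pos: [0.5215, 0.1647, 0.0615]
tcp_rot: [179.9, -0.0, 90.0]
wrist_force: [-1.1, -0.9, 6.9]
opening: 0.0447
grasp_force: 61.0
```

```bash
python3 -m jog '[[[0,0,0.2,0,0.2],[0,0,0.4,0,0.2],[0,0,0.5,0,0.2],[0,0,0.5,0,0.2],[0,0,0.5,0,0.2],[0,0,0.5,0,0.2],[0,0,0.4,0,0.2],[0,0,0,0,0.2]]]' 60
python3 - <<'E'
from h import *
for n in("scene","side"):
    i=camera(n); cv2.imwrite(f"pics/{n}1.png",i)
a=cv2.imread("pics/scene1.png");b=cv2.imread("pics/side1.png")
f=lambda i,x,y:cv2.resize(i[y:y+190,x:x+240],None,fx=1.6,fy=1.6)
cv2.imwrite("pics/c1.png",np.hstack([f(a,280,40),f(b,130,80)]))
E
```

```text
time: 3.25
ee_pos: [0.5217, 0.1648, 0.213]
tcp_rot: [179.8, -0.1, 90.0]
wrist_force: [-0.8, 0.3, -5.0]
opening: 0.0446
grasp_force: 63.6
```

View pics/c1.png

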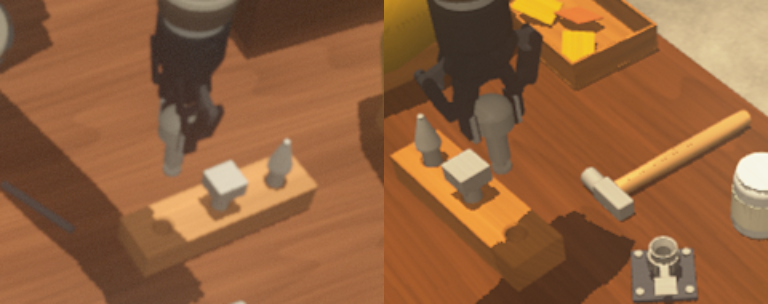

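The stake is held upright and clear of the rack. I'll go near the mouth and look from close by.

```bash
python3 -m jog '[[[0.1,-0.4,0.1,0,0.2],[0.16,-0.7,0,0,0.2],[0.16,-0.7,0,0,0.2],[0.16,-0.7,0,0,0.2],[0.16,-0.7,0,0,0.2],[0.16,-0.7,0,0,0.2],[0.16,-0.7,0,0,0.2],[0.16,-0.7,0,0,0.2]]]' 60
python3 -m jog '[[[0.16,-0.7,0,0,0.2],[0.14,-0.7,0,0,0.2],[0.05,-0.4,0,0,0.2],[0,0,0,0,0.2],[0,0,0,0,0.2],[0,0,0,0,0.2]]]' 60
python3 - <<'E'
from h import *
o=sensors.get_obs();i=camera("wrist");cv2.imwrite("pics/w2.png",i);np.save("o2.npy",o,allow_pickle=True);print(o['ee_pos'],o['tcp_rot'])
E
```

```text
time: 4.15
ee_pos: [0.5815, -0.1019, 0.2131]
tcp_rot: [-179.8, -0.0, 90.0]
wrist_force: [0.7, -0.5, -5.5]
opening: 0.0443
grasp_force: 63.5
time: 4.75
ee_pos: [0.5993, -0.1895, 0.2147]
tcp_rot: [-179.9, -0.0, 90.0]
wrist_force: [0.1, 0.9, -5.2]
opening: 0.0442
grasp_force: 63.5
[ 0.59928508 -0.18948307  0.21474659] [-1.79945992e+02 -3.41572885e-02  9.00497280e+01]
```

View pics/w2.png

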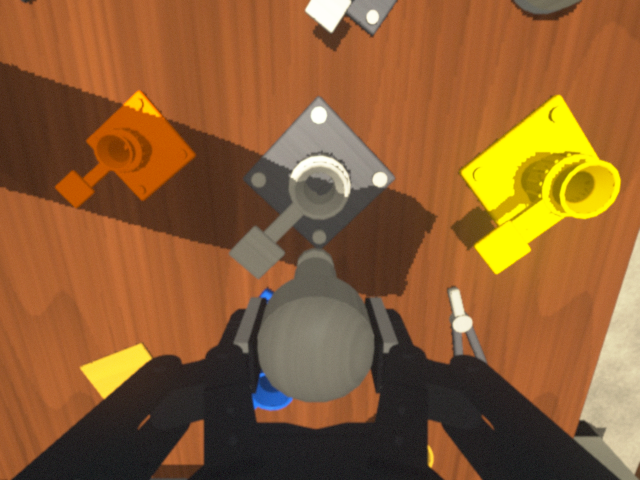

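The large grey rim is at about (320,187) and its pad at (257,252). The held head is at (317,340).

Run:
```python
from h import *
o=np.load("o2.npy",allow_pickle=True).item()
g=cv2.cvtColor(cv2.imread("pics/w2.png"),6)
print(cv2.HoughCircles(cv2.GaussianBlur(g,(3,3),0)[130:240,260:380],cv2.HOUGH_GRADIENT,1,8,param1=80,param2=14,minRadius=17,maxRadius=36))
m=plane("wrist",320,187,.08,o);p=plane("wrist",257,252,.076,o);d=p-m
print(m,p,np.linalg.norm(d[:2]),np.degrees(np.arctan2(d[1],d[0])))
z=o['ee_pos'][2]+.0295
print("head",plane("wrist",317,340,z,o)-o['ee_pos'],plane("wrist",318,255,o['ee_pos'][2]-.0565,o)-o['ee_pos'])
c=cv2.imread("pics/w2.png")[120:300,220:400];cv2.imwrite("pics/c2.png",cv2.resize(c,None,fx=3.3,fy=3.3,interpolation=2))
```

```text
[[[58.5 57.5 32.1]
  [58.5 48.5 27.5]
  [59.5 66.5 23. ]
  [68.5 54.5 22.1]]]
[ 0.6019 -0.1548  0.08  ] [ 0.5476 -0.2121  0.076 ] 0.07894162400153676 -133.4601617113764
head [-0.00018508  0.00438307  0.02945341] [ 0.00071492  0.00618307 -0.05654659]
```

View pics/c2.png

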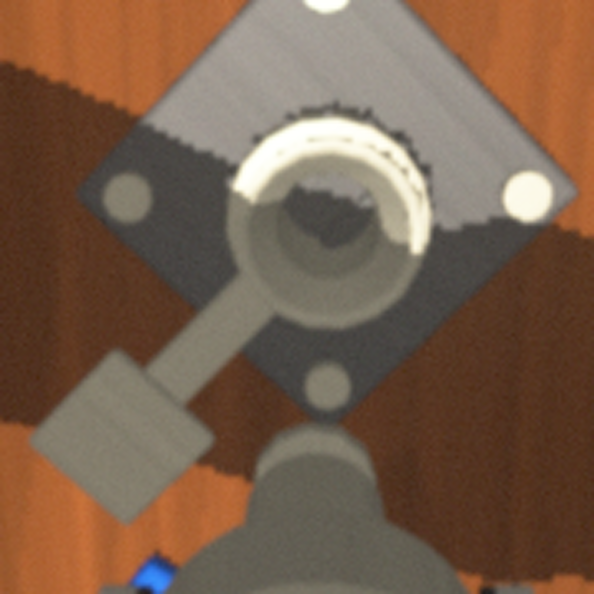

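Run:
```python
from h import *
o=np.load("o2.npy",allow_pickle=True).item()
e=o['ee_pos']
print("mouth",plane("wrist",320,192,.08,o),"bore",plane("wrist",319.4,189.1,.07,o))
f=plane("wrist",315.5,248.8,e[2]-.0565,o)-[0,.012,0];print("foot",f,f-e, plane("wrist",298,265,e[2]-.0565,o)-e,plane("wrist",334,265,e[2]-.0565,o)-e)
```

```text
mouth [ 0.6019 -0.1588  0.08  ] bore [ 0.6015 -0.1583  0.07  ]
foot [ 0.5984 -0.1912  0.1582] [-0.00088508 -0.00171693 -0.05654659] [-0.01178508 -0.00051693 -0.05654659] [ 0.01071492 -0.00041693 -0.05654659]
```

```bash
python3 -m jog '[[[0.03,0.3,0,0,0.2],[0.03,0.35,0,0,0.2],[0,0,-0.3,0,0.2],[0,0,-0.5,0,0.2],[0,0,-0.4,0,0.2],[0,0,-0.15,0,0.2],[0,0,0,0,0.2],[0,0,0,0,0.2]]]' 35
python3 - <<'E'
from h import *
a=camera("scene")[170:310,170:350];b=camera("side")[215:355,260:440]
cv2.imwrite("pics/c3.png",np.hstack([cv2.resize(x,None,fx=2.2,fy=2.2,interpolation=2) for x in(a,b)]))
E
```

```text
time: 5.6
ee_pos: [0.6029, -0.1574, 0.149]
tcp_rot: [179.9, 0.0, 90.0]
wrist_force: [-0.4, -0.3, -5.5]
opening: 0.0447
grasp_force: 63.4
```

View pics/c3.png

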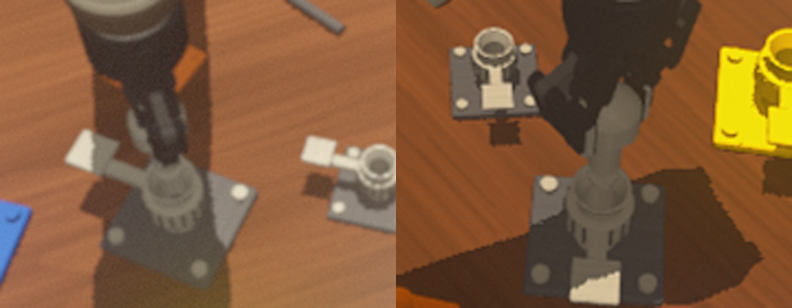

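The shank stands over the funnel in both views, maybe 2–3 mm towards −y. I'll nudge it and lower it gently.

```bash
python3 -m jog '[[[-0.01,0.03,-0.1,0,0.2],[0,0,-0.15,0,0.2],[0,0,-0.1,0,0.2],[0,0,0,0,0.2]]]' 25
python3 -m jog '[[[0,0,-0.1,0,0.2],[0,0,-0.1,0,0.2],[0,0,0,0,0.2]]]' 25
```

```text
time: 6.1
ee_pos: [0.6014, -0.1564, 0.1289]
tcp_rot: [-179.9, -0.0, 90.0]
wrist_force: [0.0, 0.3, -5.8]
opening: 0.0442
grasp_force: 63.4
time: 6.4
ee_pos: [0.6016, -0.1565, 0.1193]
tcp_rot: [-179.9, -0.0, 90.0]
wrist_force: [-0.6, -0.5, -5.9]
opening: 0.0446
grasp_force: 63.4
```

```bash
python3 -m jog '[[[0,0,-0.1,0,0.2],[0,0,-0.1,0,0.2],[0,0,0,0,0.2]]]' 25
python3 -m jog '[[[0,0,-0.1,0,0.2],[0,0,-0.1,0,0.2],[0,0,0,0,0.2]]]' 25
python3 -m jog '[[[0,0,-0.1,0,0.2],[0,0,-0.06,0,0.2],[0,0,0,0,0.2]]]' 25
```

```text
time: 6.7
ee_pos: [0.6016, -0.1564, 0.1093]
tcp_rot: [-179.9, -0.0, 90.0]
wrist_force: [-0.4, 0.2, -5.7]
opening: 0.0444
grasp_force: 63.4
time: 7.0
ee_pos: [0.6018, -0.1566, 0.0994]
tcp_rot: [-180.0, 0.0, 90.0]
wrist_force: [0.7, -1.6, -6.6]
opening: 0.0444
grasp_force: 63.4
time: 7.3
ee_pos: [0.6019, -0.1566, 0.0917]
tcp_rot: [-180.0, 0.0, 90.0]
wrist_force: [1.5, -1.7, -6.5]
opening: 0.0445
grasp_force: 63.4
```

```bash
python3 -m jog '[[[0,0,-0.06,0,0.2],[0,0,-0.04,0,0.2],[0,0,0,0,0.2]]]' 25
python3 -m jog '[[[0,0,-0.03,0,0.2],[0,0,0,0,0.2],[0,0,0,0,0.2]]]' 25
```

```text
time: 7.6
ee_pos: [0.602, -0.1565, 0.087]
tcp_rot: [-180.0, 0.0, 90.0]
wrist_force: [1.0, -1.3, -6.1]
opening: 0.0446
grasp_force: 63.4
time: 7.9
ee_pos: [0.602, -0.1565, 0.0857]
tcp_rot: [-180.0, -0.0, 90.0]
wrist_force: [1.0, -1.0, -6.2]
opening: 0.0444
grasp_force: 63.4
```

```bash
python3 -m jog '[[[0,0,-0.02,0,0.2],[0,0,0,0,0.2],[0,0,0,0,0.6],[0,0,0,0,0.7],[0,0,0,0,0.8],[0,0,0,0,0.8],[0,0,0,0,0.8]]]' 25
python3 -m jog '[[[0,0,0.3,0,0.8],[0,0,0.6,0,0.8],[0,0,0.7,0,0.8],[0,0,0.5,0,0.8],[0,0,0.2,0,0.8],[0,0,0,0,0.5],[0,0,0,0,0],[0,0,0,0,0]]]' 25
python3 - <<'E'
from h import *
o=sensors.get_obs();i=camera("wrist");cv2.imwrite("pics/w3.png",i);np.save("o3.npy",o,allow_pickle=True);print(o['ee_pos'],o['tcp_rot'])
a=camera("scene")[170:310,170:350];b=camera("side")[215:355,260:440]
c=np.hstack([cv2.resize(x,None,fx=2.2,fy=2.2,interpolation=2) for x in(a,b)])
cv2.imwrite("pics/c4.png",np.vstack([c,cv2.copyMakeBorder(i[80:368,:],0,0,0,c.shape[1]-640,0)]))
E
```

```text
time: 8.6
ee_pos: [0.6021, -0.1565, 0.085]
tcp_rot: [180.0, 0.0, 90.0]
wrist_force: [-0.1, -0.1, 0.4]
opening: 0.0682
grasp_force: 0.0
time: 9.4
ee_pos: [0.6015, -0.1564, 0.198]
tcp_rot: [-179.9, -0.0, 90.0]
wrist_force: [-0.7, 0.1, -0.4]
opening: 0.0247
grasp_force: 0.0
[ 0.60148131 -0.15637557  0.19802315] [-1.79858976e+02 -3.59582474e-02  8.99976161e+01]
```

View pics/c4.png

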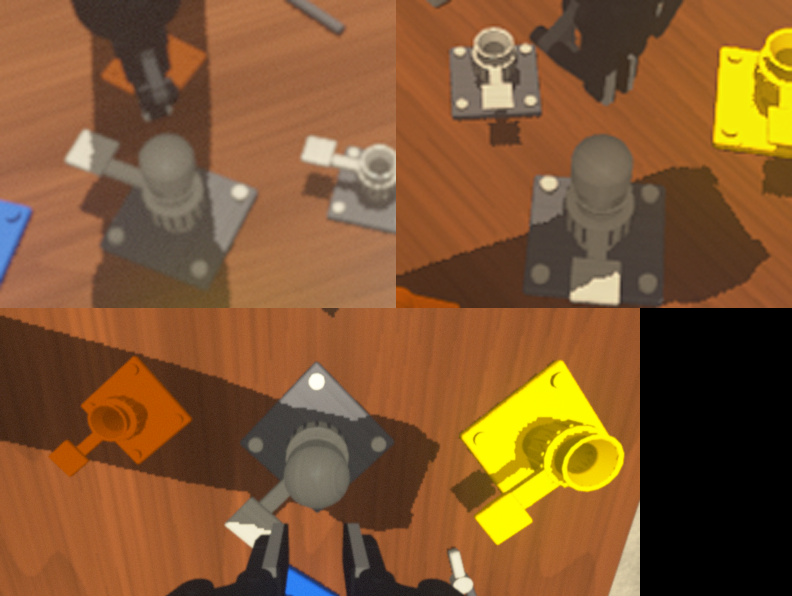

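The stake stands upright on the dogs, with its head above the rim. Now I'll go above the pad with shut fingers, turned −45° to square up with the arm.

```bash
python3 -m jog '[[[-0.14,-0.14,0,-1,0],[-0.14,-0.14,0,-1,0],[-0.14,-0.14,0,-1,0],[-0.14,-0.14,0,-1,0],[-0.14,-0.14,0,-1,0],[-0.14,-0.14,0,-1,0],[-0.14,-0.14,0,-1,0],[-0.12,-0.13,0,-1,0]]]' 25
python3 -m jog '[[[0,0,0,-1,0],[0,0,-0.4,0,0],[0,0,-0.6,0,0],[0,0,-0.6,0,0],[0,0,-0.4,0,0],[0,0,-0.1,0,0],[0,0,0,0,0],[0,0,0,0,0]]]' 25
python3 - <<'E'
from h import *
a=camera("scene")[170:310,170:350];b=camera("side")[215:355,260:440]
c=np.hstack([cv2.resize(x,None,fx=2.2,fy=2.2,interpolation=2) for x in(a,b)])
cv2.imwrite("pics/c5.png",c)
E
```

```text
time: 10.35
ee_pos: [0.5465, -0.2122, 0.1993]
tcp_rot: [-180.0, 0.0, 49.8]
wrist_force: [-0.5, 0.4, -0.3]
opening: 0.0002
grasp_force: 0.0
time: 11.15
ee_pos: [0.5475, -0.2122, 0.096]
tcp_rot: [179.9, -0.0, 45.0]
wrist_force: [0.1, 0.1, 1.0]
opening: 0.0001
grasp_force: 0.0
```

View pics/c5.png

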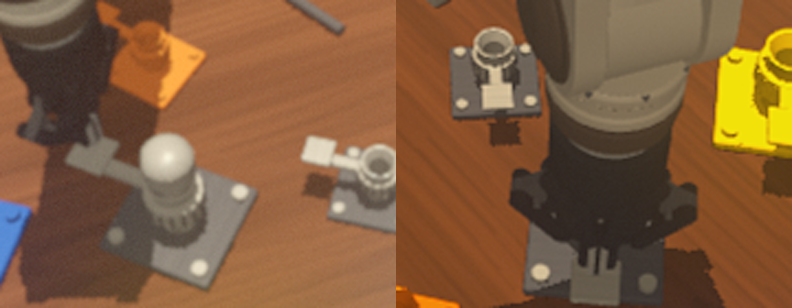

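The shut fingertips are 20 mm above the pad and centred on it. I'll press in steps.

```bash
python3 -m jog '[[[0,0,-0.2,0,0],[0,0,-0.14,0,0],[0,0,-0.1,0,0],[0,0,0,0,0]]]' 25
python3 -m jog '[[[0,0,-0.08,0,0],[0,0,-0.08,0,0],[0,0,0,0,0]]]' 25
```

```text
time: 11.65
ee_pos: [0.547, -0.212, 0.0724]
tcp_rot: [180.0, -0.0, 45.0]
wrist_force: [-0.9, 0.9, 3.7]
opening: -0.0001
grasp_force: 2.1
time: 11.95
ee_pos: [0.547, -0.2121, 0.0651]
tcp_rot: [180.0, -0.0, 45.0]
wrist_force: [-3.9, 1.2, 9.2]
opening: -0.0001
grasp_force: 4.4
```

```bash
python3 -m jog '[[[0,0,-0.05,0,0],[0,0,-0.03,0,0],[0,0,0,0,0]]]' 25
python3 -m jog '[[[0,0,-0.02,0,0],[0,0,0,0,0],[0,0,0,0,0]]]' 25
```

```text
time: 12.25
ee_pos: [0.547, -0.2121, 0.0615]
tcp_rot: [180.0, -0.0, 45.0]
wrist_force: [-4.0, 1.1, 9.4]
opening: 0.0001
grasp_force: 5.1
time: 12.55
ee_pos: [0.547, -0.2121, 0.061]
tcp_rot: [179.9, -0.0, 45.0]
wrist_force: [-4.1, 1.2, 11.9]
opening: -0.0001
grasp_force: 6.0
```

```bash
python3 -m jog '[[[0,0,-0.03,0,0],[0,0,0,0,0],[0,0,0,0,0]]]' 25
python3 - <<'E'
from h import *
a=camera("scene")[170:310,170:350];b=camera("side")[215:355,260:440]
c=np.hstack([cv2.resize(x,None,fx=2.2,fy=2.2,interpolation=2) for x in(a,b)])
cv2.imwrite("pics/c6.png",c)
p=cv2.imread("pics/c5.png")
# dome top row in scene crop, before/after
for i in(p,c):
    g=cv2.cvtColor(i,6)[60:240,150:185].astype(int).mean(1); d=np.diff(cv2.GaussianBlur(g.reshape(-1,1),(1,7),0).ravel()); print((np.argsort(-abs(d))[:6]+60))
E
```

```text
time: 12.85
ee_pos: [0.5471, -0.2122, 0.0609]
tcp_rot: [179.9, -0.0, 45.0]
wrist_force: [-8.3, 2.5, 21.0]
opening: 0.0001
grasp_force: 10.9
[134 135 133 136 132 137]
[145 146 144 147 143 189]
```

The force jumped at 15 mm of travel, so the pad is at its stop, and the dome top moved 5 px down, so the stake dropped. Now I'll let go. My picture views are used up, so the last check is numeric.

```bash
python3 -m jog '[[[0,0,0.1,0,0],[0,0,0.15,0,0],[0,0,0.25,0,0],[0,0,0.5,0,0],[0,0,0.7,0,0],[0,0,0.5,0,0],[0,0,0,0,0],[0,0,0,0,0]]]' 25
python3 - <<'E'
from h import *
for n,(y,x) in(("scene",(170,170)),("side",(215,260))):
    i=camera(n);cv2.imwrite(f"pics/{n}_end.png",i)
a=cv2.imread("pics/scene_end.png")[170:310,170:350]
c=cv2.resize(a,None,fx=2.2,fy=2.2,interpolation=2)
p=cv2.imread("pics/c5.png")
g=cv2.cvtColor(c,6)[60:240,150:185].astype(int).mean(1);d=np.diff(cv2.GaussianBlur(g.reshape(-1,1),(1,7),0).ravel());print(np.argsort(-abs(d))[:6]+60)
# expected pixel rows of dome-top point before/after drop
def proj(n,P):
    q=camera_params(n);X=np.linalg.inv(q['T'])@np.append(P,1);return (q['fx']*X[0]/X[2]+q['cx']).round(1),(q['fy']*X[1]/X[2]+q['cy']).round(1)
for z in(.128,.114):print("dome top",proj("scene",[.602,-.157,z]),proj("side",[.602,-.157,z]))
# pad: compare template with initial picture (up) in scene and side
for n,(u,v) in(("scene",(212,240)),("side",(350,343))):
    t=cv2.imread(f"pics/{n}0.png")[v-16:v+17,u-18:u+19];e=cv2.imread(f"pics/{n}_end.png")[v-30:v+31,u-32:u+33]
    r=cv2.minMaxLoc(cv2.matchTemplate(e,t,cv2.TM_CCOEFF_NORMED));print(n,"pad match",round(r[1],3),"shift",np.array(r[3])-14, "15mm would be",np.subtract(proj(n,[.547,-.212,.061]),proj(n,[.547,-.212,.076])))
E
```

```text
time: 13.75
ee_pos: [0.5471, -0.212, 0.1683]
tcp_rot: [180.0, -0.0, 45.0]
wrist_force: [-0.3, -0.3, -1.2]
opening: 0.0
grasp_force: 0.0
[145 144 146 147 143 189]
dome top (np.float64(245.0), np.float64(237.7)) (np.float64(354.5), np.float64(282.1))
dome top (np.float64(246.0), np.float64(241.7)) (np.float64(354.0), np.float64(287.1))
scene pad match 0.948 shift [0 0] 15mm would be [1.3 4. ]
side pad match 0.756 shift [0 1] 15mm would be [-0.5  4.7]
```

```bash
python3 -c "
from workcell import ticket;print(ticket.job_done())"
```

```text
the job is handed in; nothing more can be done
None
```

The job is handed in at about 14 s on the robot's clock: the dome-headed stake dropped home in the large grey holder when I pressed the pad to its stop, and the pad is back up, both confirmed by measuring the final pictures, which I did not view.

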